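Tighten the pressure canner's lid in cross order

TASK

The lid of the small pressure canner is on but still loose. Tighten its four lever nuts, each half a turn clockwise (seen from above) until it stops, in cross order so that the lid seats evenly: turn any one fully, then the one diagonally opposite, then the remaining two. Leave the two jam jars beside the canner standing where they are.

Things in the scene. Friction and masses are not known exactly. Their poses are not given: they have to be found in the camera images.
- canner: round aluminium pressure canner, fixed to the worktop: pot 160 mm and lid 170 mm across, lid rim 130 mm up, black side grips at its +x and -x. Origin: centre of its underside, z up. Four lever nuts stand on the rim, 95 mm from the centre, at 45, 135, 225, 315 degrees counter-clockwise from its x axis (nuts 1 to 4, so 1 is opposite 3 and 2 opposite 4).
- lid_top (a point): middle of the lid's upper face, 137 mm above the worktop when loose, at the foot of a brass vent stub (10 mm high, 18 mm across; nothing else on the lid inside the nuts is higher). Each corner of the lid follows its nut down; with all four nuts tight the lid is level and 5 mm lower.
- nut_1 (a joint): turn of lever nut 1, rad, growing clockwise seen from above (tightening). Starts within 0.2 of 0: lever along the rim, square to the radius, pointing clockwise round the lid. Tightening swings it inward over the lid until, at 3.14 (tight, hard stop), it points the other way. Friction of 0.12 N m (3 N at 40 mm) holds it where it is left.
- nut_1_axis (a point): point on the upright axis of lever nut 1, at mid height of its lever (160 mm above the worktop, sinking 4 to 5 mm as the lid seats). The dark steel hub is 26 mm across and rises 13 mm above this point.
- nut_1_end (a point): centre of the round end (16 mm across, 20 mm high) of the lever of nut 1, 52 mm out from the axis; the lever reaches 60 mm out. Its bar is 12 mm wide and 18 mm high, its underside about 20 mm above the lid rim and 14 mm above the lid's middle.
- nut_2 (a joint): turn of lever nut 2, rad, growing clockwise seen from above (tightening). Starts within 0.2 of 0: lever along the rim, square to the radius, pointing clockwise round the lid. Tightening swings it inward over the lid until, at 3.14 (tight, hard stop), it points the other way. Friction of 0.12 N m (3 N at 40 mm) holds it where it is left.
- nut_2_axis (a point): point on the upright axis of lever nut 2, at mid height of its lever (160 mm above the worktop, sinking 4 to 5 mm as the lid seats). The dark steel hub is 26 mm across and rises 13 mm above this point.
- nut_2_end (a point): centre of the round end (16 mm across, 20 mm high) of the lever of nut 2, 52 mm out from the axis; the lever reaches 60 mm out. Its bar is 12 mm wide and 18 mm high, its underside about 20 mm above the lid rim and 14 mm above the lid's middle.
- nut_3 (a joint): turn of lever nut 3, rad, growing clockwise seen from above (tightening). Starts within 0.2 of 0: lever along the rim, square to the radius, pointing clockwise round the lid. Tightening swings it inward over the lid until, at 3.14 (tight, hard stop), it points the other way. Friction of 0.12 N m (3 N at 40 mm) holds it where it is left.
- nut_3_axis (a point): point on the upright axis of lever nut 3, at mid height of its lever (160 mm above the worktop, sinking 4 to 5 mm as the lid seats). The dark steel hub is 26 mm across and rises 13 mm above this point.
- nut_3_end (a point): centre of the round end (16 mm across, 20 mm high) of the lever of nut 3, 52 mm out from the axis; the lever reaches 60 mm out. Its bar is 12 mm wide and 18 mm high, its underside about 20 mm above the lid rim and 14 mm above the lid's middle.
- nut_4 (a joint): turn of lever nut 4, rad, growing clockwise seen from above (tightening). Starts within 0.2 of 0: lever along the rim, square to the radius, pointing clockwise round the lid. Tightening swings it inward over the lid until, at 3.14 (tight, hard stop), it points the other way. Friction of 0.12 N m (3 N at 40 mm) holds it where it is left.
- nut_4_axis (a point): point on the upright axis of lever nut 4, at mid height of its lever (160 mm above the worktop, sinking 4 to 5 mm as the lid seats). The dark steel hub is 26 mm across and rises 13 mm above this point.
- nut_4_end (a point): centre of the round end (16 mm across, 20 mm high) of the lever of nut 4, 52 mm out from the axis; the lever reaches 60 mm out. Its bar is 12 mm wide and 18 mm high, its underside about 20 mm above the lid rim and 14 mm above the lid's middle.
- jam_a: glass jam jar with a green lid, 65 mm diameter, 100 mm high, loose, beside the canner; origin at the centre of its underside. To be left alone.
- jam_b: glass jam jar with a yellow lid, 60 to 65 mm across, 90 mm high, loose, on the other side of the canner; origin at the centre of its underside. To be left alone.
Not all that is in view belongs to the job. Of the things that look like the canner, the larger one is meant.

How it is judged:
On the way, in this order (a step that is already met when the one before it is completed fails the run):
1. one nut is tight (value of joint any of nut_1, nut_2, nut_3, nut_4 above 2.88 rad), for 0.05 s.
2. the nut diagonally opposite is tight as well ((value of joint each of nut_1, nut_3 above 2.88 rad or value of joint each of nut_2, nut_4 above 2.88 rad)), for 0.05 s.
3. a third nut is tight ((value of joint each of nut_2, nut_3, nut_4 above 2.88 rad or value of joint each of nut_1, nut_3, nut_4 above 2.88 rad or value of joint each of nut_1, nut_2, nut_4 above 2.88 rad or value of joint each of nut_1, nut_2, nut_3 above 2.88 rad)), for 0.05 s.
4. all four nuts are tight (value of joint each of nut_1, nut_2, nut_3, nut_4 above 2.88 rad), for 0.05 s.
At the end, for the whole second after the job is handed in: All four lever nuts are turned to within 0.26 rad (15 degrees) of their stop, the lid is down and level (within 1.2 mm of its seat, tilt under 0.015 rad), and both jars stand upright within 30 mm of where they stood (all of step 4 and angle between lid_top's own z axis and vertical below 0.015 rad and z of lid_top in the frame of canner below 0.1332 m and angle between each of jam_a, jam_b's own z axis and vertical below 0.1 rad and distance of each of jam_a, jam_b from where it was at the start of the episode below 0.03 m); the robot touches nothing.
It fails at once if two neighbouring nuts are tightened while the nuts opposite them are still loose ((value of joint each of nut_1, nut_2 above 1 rad and value of joint each of nut_3, nut_4 below 2.7 rad) or (value of joint each of nut_2, nut_3 above 1 rad and value of joint each of nut_4, nut_1 below 2.7 rad) or (value of joint each of nut_3, nut_4 above 1 rad and value of joint each of nut_1, nut_2 below 2.7 rad) or (value of joint each of nut_4, nut_1 above 1 rad and value of joint each of nut_2, nut_3 below 2.7 rad)).
It fails at once if a jam jar is moved by more than 30 mm or knocked over (distance of any of jam_a, jam_b from where it was at the start of the episode above 0.03 m or angle between any of jam_a, jam_b's own z axis and vertical above 0.5 rad).
It also fails if it takes over 64 s, if anything falls off the work surface, if the arm or the gripper's body presses on something with over 40 N, if the wrist force passes 120 N, or if a joint passes its speed limit or range.

ROBOT

A 7-joint arm with a two-finger parallel gripper is mounted at the origin on a cart in front of the work surface, level with it; the furniture and walls round the work are solid. World frame = base frame: x ahead of the robot, y to its left, z up, the work surface at z = 0. Lengths are in m, angles in rad, forces in N, time in s.
With the tool pointing down it reaches from about 0.4 to 0.85 m from the base axis. Payload 10.4 kg.
Tool frame: the origin (TCP) lies midway between the tips of the shut fingers; the grasp point (between the pads) lies 19 mm behind it; z points along the fingers, y is the line along which they close (so a half turn about z gives the same grasp; the last joint's range is limited). The gripper opens to 87 mm and grips with 3 to 60 N. Pads are 19 mm wide; open, the fingers measure 117 mm over their backs; the gripper's body (75 mm by 190 mm) begins 51 mm behind the grasp point.
Start: joints at [-1.257, 0.332, -0.065, 1.46, 0.022, 1.35, -0.088], TCP at [0.207, 0.59, 0.19] pointing down, gripper open.
Joint ranges: [-2.6, 2.6], [-0.5, 2.12], [-1.47, 1.34], [0.16, 2.42], [-1.27, 4.41], [0.06, 2.06], [-2.6, 2.6]. Speed limits (rad/s): [2.22, 2.22, 2.79, 2.79, 3.14, 3.14, 3.14].

INTERFACE

Orientations are given as a unit quaternion [x, y, z, w].
In Python, from bench import r gives the robot as it stands.
- The arm moves only by the tool arm_command, never from a script. Its argument "moves" is one flat list of numbers, 4 for each row, row after row: the shift along the tool's x, y, z in cm, then the turn about the tool's z in degrees. A call has 1 to 12 rows; each row shifts and turns the commanded pose from where the row before left it, along the tool's axes as they then stand; what a row does not reach is not made up. A row lasts 1/12 s, in which the tool goes at most 41.7 mm and 7.16 degrees, less where a joint would pass 70% of its speed; a pose out of reach is approached as far as the arm can. A call with a gripper value outside its range is refused whole. "fingers" is the opening in per cent of the stroke, from 0 (shut) to 100 (fully open), set as the call begins (left out, the last holds). The fingers move at their own pace and stop on an object; "squeeze" is the grip in N (left out, the last holds). Time passes only in rows, so rows that do not move let the fingers close. It gives the time, the measured TCP pose, the force, the opening and the grip force at its end, in the units of the state.
- r.read_state(): the state, without advancing time (a new reading comes with each control period).
- r.camera(name): name is "scene" or "top" or "wrist"; returns the picture (420x560x3 uint8, red, green, blue); there is no depth.
- r.camera_info(name): a dict with "fx", "fy", "cx", "cy" (pixels), "origin" and "attitude" of the camera in the world. Camera axes: x right, y up, looking along -z (the intrinsics and any distortion apply to the point x, -y, -z); pixel columns grow to the right and rows downward; lengths in m; the calibration is good to about 2 mm. A picture is of the moment at which its call begins: read the wrist's pose just before it. camera_info takes no time and is no camera call; for the wrist camera it gives the pose at the moment of the call.
- r.close_job(): hands the job in; it is judged then, once.
The state is a dict: "time": time; "joint_positions": joint angles; "joint_vel": joint speeds; "joint_torque": joint torques, N m; "ee_pos": TCP position; "eef_rot": TCP orientation; "ft_force": force on the tool from outside, world axes, zero at the start; "torque": the same for the moment, N m; "width": finger opening in m; "grip_force": force on a finger pad.
Only numpy, scipy, OpenCV 4.12 (cv2) and the standard library are available. Lean on these libraries where they do the work, as an engineer would, in place of code of your own. Each camera call takes 0.05 s, during which the arm holds its last target. There are 200 camera calls.

## Working session

There is one attempt and no reset: what is moved stays moved. The work goes in short steps, Python scripts to look and compute and a tool call to move; the robot and the scene stay as the last step left them, time stands still between calls to the robot, and variables do not carry over. Pictures are saved under pics/ and viewed, at most 10 in all, crops included, and the job is handed in when it is done.

Besides the shell and the picture viewer there is one more tool, called after "Emit:" as name(argument=value, ...) on one line, values as JSON. arm_command: Moves the arm, as the interface text tells. Its arguments: {"type":"object","properties":{"moves":{"type":"array"},"fingers":{"type":"number"},"squeeze":{"type":"number"}},"required":["moves"]}

```bash
ls; mkdir -p pics
python3 - <<'E'
from bench import r
import cv2
for n in ("top","scene"):
    i=r.camera_info(n);print(n,i)
    cv2.imwrite(f"pics/{n}0.png",r.camera(n)[:,:,::-1])
print(r.read_state())
E
```

```text
pics
top {'fx': 435.675582641233, 'fy': 435.675582641233, 'cx': 279.7030421414767, 'cy': 210.12121288686805, 'origin': array([0.2674893 , 0.01282568, 1.26977117]), 'attitude': array([ 0.08912943, -0.08149257, -0.66350002,  0.73836484])}
scene {'fx': 427.0431710553548, 'fy': 427.0431710553548, 'cx': 279.16500693491884, 'cy': 211.37142865175718, 'origin': array([ 0.20723235, -0.68958142,  0.57882261]), 'attitude': array([ 0.49438267, -0.10405217, -0.19940881,  0.83963983])}
{'time': 0.1, 'joint_positions': array([-1.25662028,  0.33279004, -0.06473625,  1.46086848,  0.0215791 ,
        1.34990657, -0.08852429]), 'joint_vel': array([ 6.81303422e-04,  7.90816347e-05, -1.26655236e-03, -1.61795557e-03,
        7.34648735e-04,  7.93434129e-04, -3.40978214e-04]), 'joint_torque': array([ 1.32084584e-03, -6.24541998e+01,  2.44250876e-02, -3.90720606e+01,
       -6.15205709e-02,  3.64902243e-02,  4.41590862e-05]), 'ee_pos': array([0.20637489, 0.58952366, 0.18943993]), 'eef_rot': array([ 1.67581116e-01,  9.85858084e-01, -6.32069294e-04, -9.38454934e-05]), 'ft_force': array([-1.32458463, -1.04879592, -0.30954136]), 'torque': array([0.01808868, 0.01801994, 0.02004924]), 'grip_force': 0.0, 'width': 0.08714828663820995}
```

View pics/top0.png

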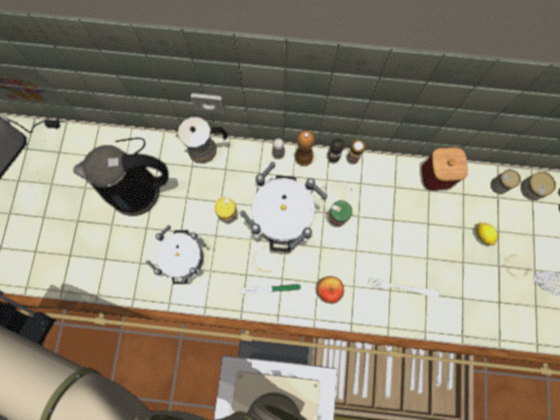

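View pics/scene0.png

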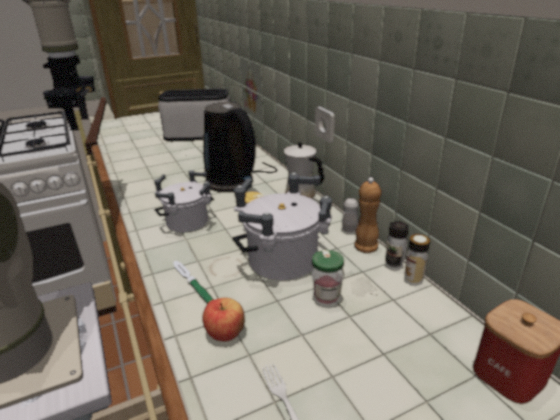

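The larger canner is at about (283,210) in the top picture, with the green jar at (341,212) and the yellow jar at (226,208). I'll enlarge this area.

```bash
cat > h.py <<'E'
import numpy as np, cv2
from bench import r
from scipy.spatial.transform import Rotation as R
def ray(i,u,v,z):
    A=R.from_quat(i["attitude"]).as_matrix()
    d=A@np.array([(u-i["cx"])/i["fx"],-(v-i["cy"])/i["fy"],-1.])
    return i["origin"]+d*(z-i["origin"][2])/d[2]
def proj(i,p):
    q=R.from_quat(i["attitude"]).inv().apply(np.asarray(p)-i["origin"])
    return i["cx"]-i["fx"]*q[...,0]/q[...,2], i["cy"]+i["fy"]*q[...,1]/q[...,2]
def pose():
    s=r.read_state(); M=R.from_quat(s["eef_rot"]).as_matrix()
    return s,M
E
python3 - <<'E'
from h import *
i=r.camera_info("top")
im=cv2.imread("pics/top0.png")
cv2.imwrite("pics/c1.png",cv2.resize(im[140:270,205:365],None,fx=4.5,fy=4.5,interpolation=cv2.INTER_CUBIC))
print(ray(i,283,210,.137),ray(i,341,212,.1),ray(i,226,208,.09))
E
```

```text
[0.5471849  0.03147712 0.137     ] [ 0.56777087 -0.12787925  0.1       ] [0.54752008 0.19108344 0.09      ]
```

View pics/c1.png

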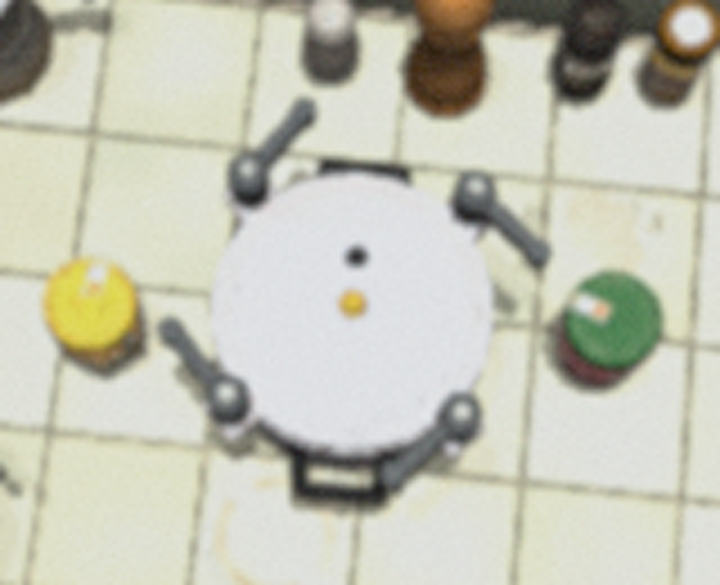

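The top crop shows hubs at (248,177), (475,196), (461,418) and (228,398). The matching lever ends are at (304,110), (540,255), (392,478) and (170,328). I'll fit the canner pose and check how close the tall things behind it are.

Run:
```python
from h import *
np.set_printoptions(precision=4,suppress=True)
i=r.camera_info("top"); 
f=lambda u,v,z: ray(i,205+(u+.5)/4.5-.5,140+(v+.5)/4.5-.5,z)
H=np.array([f(u,v,.17) for u,v in [(248,177),(475,196),(461,418),(228,398)]])
E=np.array([f(u,v,.167) for u,v in [(304,110),(540,255),(392,478),(170,328)]])
c=H.mean(0); print("c",c,"vent",f(352,303,.147))
for h,e in zip(H,E):
    d=h-c;l=e-h; print(h,np.linalg.norm(d[:2]),np.degrees(np.arctan2(d[1],d[0])),"lever",np.linalg.norm(l[:2]),np.degrees(np.arctan2(l[1],l[0])))
# heights by two-camera triangulation: (top px, scene px) of tops
s=r.camera_info("scene")
for n,a,b in [("mill",(306,137),(371,181)),("moka",(193,128),(300,146)),("salt",(279,144),(351,201)),("pep",(337,144),(399,224)),("sp2",(357,146),(419,240)),("kettle",(105,160),(225,105)),("jarA",(341,211),(328,259))]:
    P=[]
    for c_,p in((i,a),(s,b)):
        K=np.array([[c_["fx"],0,c_["cx"]],[0,c_["fy"],c_["cy"]],[0,0,1]])@np.diag([1,-1,-1])
        A=R.from_quat(c_["attitude"]).as_matrix().T
        P.append(K@np.c_[A,-A@c_["origin"]])
    X=cv2.triangulatePoints(P[0],P[1],np.array(a,float),np.array(b,float)).ravel();print(n,X[:3]/X[3])
print("wall foot",ray(i,300,135,0), ray(i,100,118,0))
```

```text
c [0.5516 0.0321 0.17  ] vent [0.553  0.0326 0.147 ]
[0.6167 0.101  0.17  ] 0.09481822672852916 46.63043432036232 lever 0.05386143879384385 -31.299602369000624
[ 0.6193 -0.0328  0.17  ] 0.0938026791081085 -43.7655923947467 lever 0.05142025004758264 -126.92200412843901
[ 0.4864 -0.0367  0.17  ] 0.09473483109177692 -133.41871580473705 lever 0.05219206268847289 136.88824643790548
[0.4838 0.0969 0.17  ] 0.09372087450645966 136.28506780392686 lever 0.05412051301194004 45.386217068527436
mill [ 0.7491 -0.0107  0.1739]
moka [0.7472 0.3038 0.1533]
salt [0.7552 0.064  0.0884]
pep [ 0.7635 -0.101   0.1087]
sp2 [ 0.7669 -0.1593  0.1011]
kettle [0.5983 0.4835 0.2468]
jarA [ 0.5714 -0.128   0.0995]
wall foot [0.8277 0.006  0.    ] [0.8174 0.6409 0.    ]
```

Emit:
arm_command(moves=[0,0,-2.5,-6.4,0,0,-2.5,-6.4,0,0,-2.5,-6.5,0,-3,-1,0,0,-3,-1,0,0,-3,0,0], fingers=0, squeeze=20)

```text
time: 0.6
ee_pos: [0.2066, 0.4995, 0.2866]
eef_rot: [-0.0, 1.0, 0.001, 0.0]
ft_force: [0.7, 0.7, 0.8]
width: 0.0547
grip_force: 0.0
```

```bash
cat > plan.py <<'E'
from h import *
np.set_printoptions(precision=4,suppress=True)
C=np.array([.552,.0322]); yaw=np.radians(1.43)
def stick(k,phi,gap=0,rad=.040):
    "tool xy with the lever of nut k at phi, stick's face gap behind it"
    a=yaw+np.pi/4+(k-1)*np.pi/2; ax=C+.095*np.array([np.cos(a),np.sin(a)])
    b=a-np.pi/2-phi; d=np.array([np.cos(b),np.sin(b)])
    n=np.array([-d[1],d[0]])          # ccw side = behind
    return ax+rad*d+n*(.006+.0095*abs(n[0])+.015*abs(n[1])+gap)
if __name__=="__main__":
    import sys
    k=int(sys.argv[1]); s,M=pose(); print("t",s["time"],s["ee_pos"],"toolx",M[:,0],s["ft_force"],s["width"])
    P=[stick(k,-.25,.012)]+[stick(k,p) for p in np.linspace(.15,3.14,11)]+[stick(k,3.14,-.006)]
    P=np.array(P); print("start",P[0], "d cm tool xy from here",(P[0]-s["ee_pos"][:2])*[-100,100])
    print("arc rows cm:\n",np.round(np.diff(P,axis=0)*[-100,100],2)); print("end",P[-1])
E
python3 plan.py 1
```

```text
t 0.6 [0.2066 0.4995 0.2866] toolx [-1.     -0.0005 -0.0005] [0.7095 0.6715 0.8243] 0.05471723904604965
start [0.6698 0.1127] d cm tool xy from here [-46.327  -38.6846]
arc rows cm:
 [[ 0.99 -2.93]
 [ 0.94 -1.26]
 [ 1.42 -0.86]
 [ 1.   -0.44]
 [ 1.05 -0.23]
 [ 1.22  0.13]
 [ 1.24  0.59]
 [ 1.03  1.09]
 [ 0.65  1.18]
 [ 0.33  1.22]
 [-0.12  1.4 ]
 [-0.41  0.44]]
end [0.5765 0.1159]
```

Emit:
arm_command(moves=[-2.5,-2.6,0,0,-2.5,-2.6,0,0,-2.5,-2.6,0,0,-2.5,-2.6,0,0,-2.5,-2.6,0,0,-2.5,-2.6,0,0,-2.5,-2.6,0,0,-2.5,-2.6,0,0,-2.5,-2.6,0,0,-2.5,-2.6,0,0,-2.5,-2.6,0,0,-2.5,-2.6,0,0])

```text
time: 1.6
ee_pos: [0.5074, 0.1863, 0.285]
eef_rot: [-0.0, 1.0, 0.0, -0.0]
ft_force: [0.7, -0.2, 0.7]
width: 0.0003
grip_force: 0.0
```

```bash
python3 plan.py 1 | head -4; python3 -c "
from bench import r;s=r.read_state();print(s['joint_positions'])"
```

```text
t 1.6 [0.5074 0.1863 0.285 ] toolx [-1.     -0.0001  0.0001] [ 0.7464 -0.2463  0.661 ] 0.00027251218062284533
start [0.6698 0.1127] d cm tool xy from here [-16.2464  -7.3656]
arc rows cm:
 [[ 0.99 -2.93]
[-0.71769338  0.10383721  0.30870187  1.54502543 -0.03164911  1.49775575
  1.16269086]
```

Emit:
arm_command(moves=[-2.7,-1.2,0,0,-2.7,-1.2,0,0,-2.7,-1.2,0,0,-2.7,-1.2,0,0,-2.7,-1.3,0,0,-2.7,-1.3,0,0,0,0,2.7,0,0,0,2.7,0,0,0,2.7,0,0,0,2.7,0,0,0,2.7,0,0,0,0,0])

```text
time: 2.6
ee_pos: [0.6652, 0.1137, 0.1437]
eef_rot: [-0.0, 1.0, -0.001, -0.005]
ft_force: [-0.7, 0.2, -1.0]
width: 0.0004
grip_force: 0.0
```

```bash
python3 plan.py 1 | head -3
python3 - <<'E'
from h import *
cv2.imwrite("pics/s2.png",r.camera("scene")[:,:,::-1][100:320,150:450].repeat(2,0).repeat(2,1))
E
```

```text
t 2.6 [0.6652 0.1137 0.1437] toolx [-1.     -0.0002  0.0091] [-0.6841  0.2279 -1.0099] 0.0004085620792771083
start [0.6698 0.1127] d cm tool xy from here [-0.4597 -0.0994]
arc rows cm:
```

View pics/s2.png

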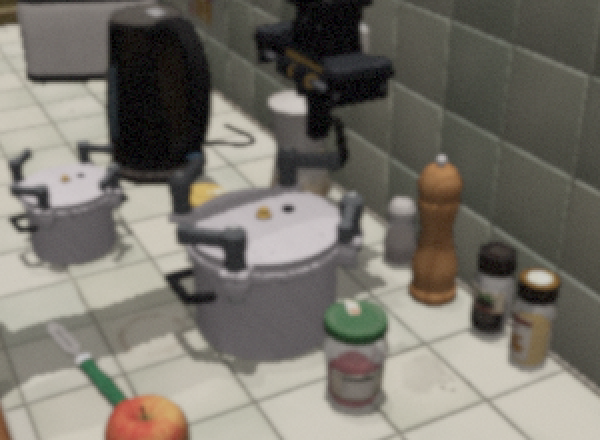

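The scene picture shows the shut fingers at about (318,130), just outside nut 1's lever at (300,160). I'll swing it.

Emit:
arm_command(moves=[0.5,-3.0,-0.4,0,0.9,-1.3,0,0,1.4,-0.9,0,0,1.0,-0.4,0,0,1.0,-0.2,0,0,1.2,0.1,0,0,1.2,0.6,0,0,1.0,1.1,0,0,0.7,1.2,0,0,0.3,1.2,0,0,-0.1,1.4,0,0,-0.4,0.4,0,0])

```text
time: 3.65
ee_pos: [0.582, 0.1194, 0.1554]
eef_rot: [-0.002, 1.0, 0.001, 0.001]
ft_force: [-0.4, 1.2, -0.3]
width: 0.0004
grip_force: 0.0
```

```bash
python3 plan.py 1
python3 - <<'E'
from h import *
print(r.read_state()['joint_positions'])
cv2.imwrite("pics/s3.png",r.camera("scene")[:,:,::-1][100:320,150:450].repeat(2,0).repeat(2,1))
E
```

```text
t 3.65 [0.582  0.1194 0.1554] toolx [-1.     -0.0031 -0.0014] [-0.3982  1.2039 -0.3   ] 0.0003510798344313168
start [0.6698 0.1127] d cm tool xy from here [-8.7857 -0.6696]
arc rows cm:
 [[ 0.99 -2.93]
 [ 0.94 -1.26]
 [ 1.42 -0.86]
 [ 1.   -0.44]
 [ 1.05 -0.23]
 [ 1.22  0.13]
 [ 1.24  0.59]
 [ 1.03  1.09]
 [ 0.65  1.18]
 [ 0.33  1.22]
 [-0.12  1.4 ]
 [-0.41  0.44]]
end [0.5765 0.1159]
[-0.58029635  0.28858702  0.36674491  1.61542451 -0.10919365  1.25582477
  1.38017423]
```

View pics/s3.png

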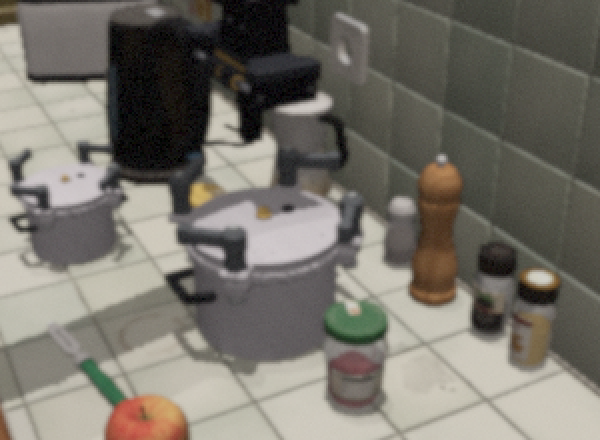

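Run:
```python
from h import *
from plan import C
s=r.read_state(); print(s["ee_pos"],s["ft_force"])
for cam in("scene","top"):
    i=r.camera_info(cam)
    for n,p in [("tcp",s["ee_pos"]),("nut1",[.617,.101,.16]),("nut2",[.483,.097,.16]),("vent",[.552,.032,.147])]:
        u,v=proj(i,p); print(cam,n,u,v,"crop",(u-150)*2,(v-100)*2)
im=r.camera("top")[:,:,::-1][120:270,190:390]
cv2.imwrite("pics/t4.png",cv2.resize(im,None,fx=4,fy=4,interpolation=2))
```

```text
[0.5827 0.119  0.1548] [-1.3524  1.6838 -0.3206]
scene tcp 276.15652400601016 182.5244787071371 crop 252.31304801202032 165.04895741427418
scene nut1 292.93433510800713 180.36779287321755 crop 285.86867021601427 160.7355857464351
scene nut2 239.09985257825608 193.69722645513116 crop 178.19970515651215 187.39445291026232
scene vent 280.9048228130924 204.3112713638605 crop 261.80964562618476 208.622542727721
top tcp 251.76661167453275 192.10142460424515 crop 203.5332233490655 184.2028492084903
top nut1 259.90884404876454 179.98524979666496 crop 219.81768809752907 159.97049959332992
top nut2 255.39428070673688 229.1256528317917 crop 210.78856141347376 258.2513056635834
top vent 283.0289828117102 207.32879125899382 crop 266.0579656234204 214.65758251798763
```

View pics/t4.png

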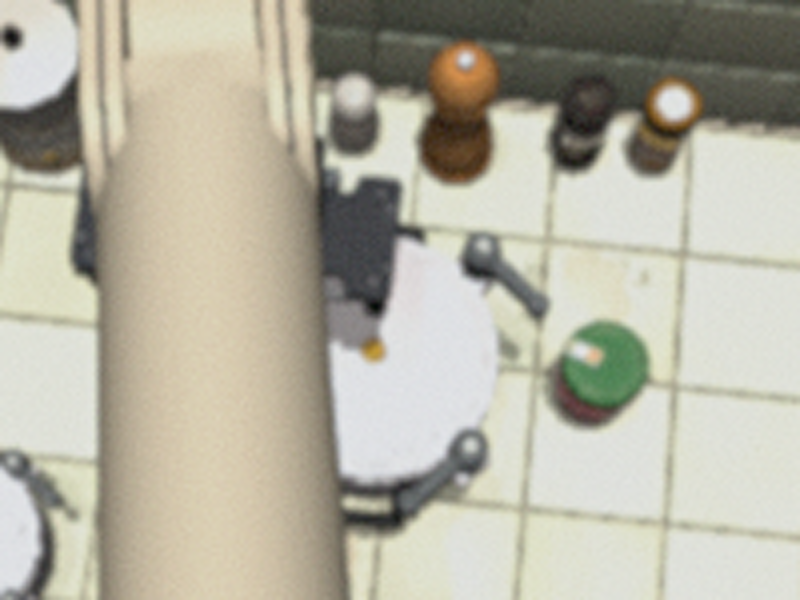

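The lever didn't turn: nut 1's lever in t4/s3 is where it started. In the scene view the finger tip ends at about (250,138), and I expected (252,165). I'll look from near, with the scene crop and the wrist view side by side.

Run:
```python
from h import *
a=cv2.resize(r.camera("scene")[:,:,::-1][130:230,220:320],(400,400),interpolation=2)
w=cv2.resize(r.camera("wrist")[:,:,::-1],(400,300)); w=np.vstack([w,np.zeros((100,400,3),np.uint8)])
cv2.imwrite("pics/n5.png",np.hstack([a,w]))
i=r.camera_info("wrist");print(i["origin"],R.from_quat(i["attitude"]).as_matrix())
for p in ([.617,.101,.16],r.read_state()["ee_pos"],[.66,.07,.16]):
    print(np.array(proj(i,p))*400/560)
```

```text
[0.50429365 0.11635018 0.34876751] [[-4.64068750e-05 -9.59392900e-01 -2.82073148e-01]
 [ 9.99999921e-01 -1.55821819e-04  3.65463628e-04]
 [-3.94576361e-04 -2.82073109e-01  9.59392832e-01]]
[180.80000816 214.71336103]
[197.67474136 173.32255201]
[146.83494606 257.68399315]
```

View pics/n5.png

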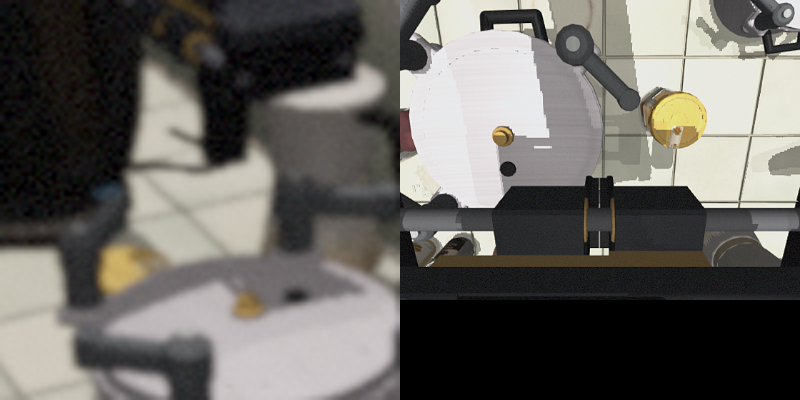

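Run:
```python
from h import *
i=r.camera_info("wrist");k=1.4
for n,u,v,z in [("vent",103,136,.147),("nut2",175,45,.172),("nut2end",227,100,.168),("jam_b",277,120,.09)]: print(n,ray(i,u*k,v*k,z))
s=r.camera_info("scene"); t=r.read_state()["ee_pos"]; print(t)
for dz in(0,.02,.03,.04): print(dz,(np.array(proj(s,t+[0,0,dz]))-[220,130])*4)
for dy in(.05,.08): print("dy",dy,(np.array(proj(s,t+[0,dy,0]))-[220,130])*4)
for n,p in [("jam_b",[.5475,.191,.09]),("nut2",[.483,.097,.16])]: print(n,np.array(proj(i,p))/k)
```

```text
vent [0.55229143 0.0378773  0.147     ]
nut2 [0.48580839 0.10072272 0.172     ]
nut2end [0.52132153 0.13594563 0.168     ]
jam_b [0.54893935 0.19643904 0.09      ]
[0.5821166  0.11518007 0.15408882]
0 [226.5729396  214.00253473]
0.02 [225.68301778 182.2500394 ]
0.03 [225.23130198 166.13277663]
0.04 [224.7749913  149.85156829]
dy 0.05 [190.36168868 182.21599422]
dy 0.08 [169.94659804 164.29545602]
jam_b [271.82281942 118.60852852]
nut2 [171.08384936  42.57967631]
```

The wrist view confirms the xy fit, with nut 2 at (0.486, 0.101) and the vent at (0.552, 0.038). Both views put the finger tips about 32 mm above the reported TCP, so the stick passed over the lever. I'll go back and come in lower, with reported z about 0.123.

Emit:
arm_command(moves=[0,0,-2,0,-1.5,0,0,0,-2.0,0,0,0,-2.0,0,0,0,-2.0,-0.2,0,0,-1.3,0,0,0,0,0,1.5,0,0,0,1.5,0,0,0,0.7,0,0,0,0.5,0,0,0,0,0,0,0,0,0])

```text
time: 4.85
ee_pos: [0.6697, 0.1137, 0.1326]
eef_rot: [0.0, 1.0, 0.0, 0.0]
ft_force: [0.7, -0.1, 0.4]
width: 0.0007
grip_force: 0.0
```

Emit:
arm_command(moves=[0,0,0.5,0,0,0,0.5,0,0,0,0,0,0,0,0,0])

```text
time: 5.18
ee_pos: [0.6693, 0.114, 0.1219]
eef_rot: [-0.0, 1.0, -0.0, -0.0]
ft_force: [0.1, 0.1, -0.1]
width: 0.0006
grip_force: 0.0
```

```bash
python3 plan.py 1 | head -3
```

```text
t 5.1833 [0.6693 0.114  0.1219] toolx [-1.     -0.0002  0.0005] [ 0.116   0.1477 -0.1306] 0.000599175478642882
start [0.6698 0.1127] d cm tool xy from here [-0.0521 -0.131 ]
arc rows cm:
```

Emit:
arm_command(moves=[0.9,-1.6,0,0,0,-1.5,0,0,0.9,-1.3,0,0,1.4,-0.9,0,0])

```text
time: 5.52
ee_pos: [0.6385, 0.0612, 0.1226]
eef_rot: [-0.0, 1.0, 0.001, 0.001]
ft_force: [4.0, 4.7, 0.2]
width: 0.0001
grip_force: 1.9
```

```bash
python3 plan.py 1 | head -2
python3 - <<'E'
from h import *
a=cv2.resize(r.camera("scene")[:,:,::-1][130:230,240:340],(400,400),interpolation=2)
w=cv2.resize(r.camera("wrist")[:,:,::-1],(400,300)); w=np.vstack([w,np.zeros((100,400,3),np.uint8)])
cv2.imwrite("pics/n6.png",np.hstack([a,w]))
E
```

```text
t 5.5167 [0.6385 0.0612 0.1226] toolx [-1.     -0.0001 -0.0022] [3.9744 4.7355 0.2097] 0.000145533723027782
start [0.6698 0.1127] d cm tool xy from here [-3.1335  5.1432]
```

View pics/n6.png

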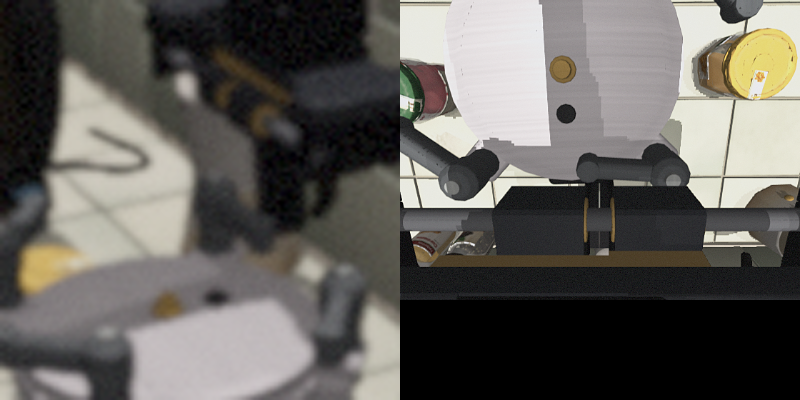

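The push works, with about 6 N at contact: the lever now points to -y, hub at (671,170) and end at (590,165) in the wrist view. I'll carry on round the arc.

Emit:
arm_command(moves=[1.0,-0.4,0,0,1.1,-0.2,0,0,1.2,0.2,0,0,1.2,0.6,0,0,1.0,1.1,0,0,0.7,1.2,0,0,0.3,1.2,0,0,-0.1,1.4,0,0,-0.4,0.4,0,0,0,0,0,0,0,0,0,0])

```text
time: 6.53
ee_pos: [0.5779, 0.1163, 0.1219]
eef_rot: [-0.0, 1.0, 0.0, -0.0]
ft_force: [-0.4, -0.5, -0.2]
width: 0.0006
grip_force: 0.0
```

```bash
cat > nuts.py <<'E'
# lever directions from the wrist camera: dark lever mask sampled along rays from each axis
from h import *
from plan import C,yaw
i=r.camera_info("wrist"); im=r.camera("wrist")
g=im.max(2).astype(float)
for k in range(1,5):
    a=yaw+np.pi/4+(k-1)*np.pi/2; ax=C+.095*np.array([np.cos(a),np.sin(a)])
    res=[]
    for ph in np.linspace(-.3,3.3,73):
        b=a-np.pi/2-ph
        p=np.array([[*(ax+q*np.array([np.cos(b),np.sin(b)])),.167] for q in np.linspace(.022,.055,12)])
        u,v=proj(i,p); ok=(u>0)&(u<559)&(v>0)&(v<255)
        res.append(((g[v[ok].astype(int),u[ok].astype(int)]<110).mean() if ok.sum()>8 else np.nan,ph))
    n=[x for x in res if x[0]==x[0]]; 
    print(k,"n",len(n),"best",[round(p,2) for s,p in n if s>=.99] if n else None, "max",max(n) if n else None)
E
python3 plan.py 1 | head -2; python3 nuts.py
```

```text
t 6.5333 [0.5779 0.1163 0.1219] toolx [-1.     -0.0006  0.0002] [-0.4201 -0.4587 -0.1838] 0.0005653893486036557
start [0.6698 0.1127] d cm tool xy from here [-9.1912 -0.3622]
1 n 0 best None max None
2 n 63 best [np.float64(-0.1), np.float64(-0.05), np.float64(0.0), np.float64(0.05), np.float64(0.1)] max (np.float64(1.0), np.float64(0.09999999999999998))
3 n 0 best None max None
4 n 0 best None max None
```

Emit:
arm_command(moves=[-0.3,0.3,0,0,-0.3,0.3,0,0,0,0,0,0])

```text
time: 6.83
ee_pos: [0.5807, 0.1171, 0.1205]
eef_rot: [0.002, 1.0, -0.003, -0.004]
ft_force: [-13.3, -13.6, 4.5]
width: 0.0005
grip_force: 9.4
```

Emit:
arm_command(moves=[0.5,-0.5,0,0,0.3,-0.3,-2,0,0,0,-4,0,0,0,-4,0,-2,-2,-4,0,-3,-3,-2,0,-3,-3,-1,0,0,0,0,0,0,0,0,0])

```text
time: 7.58
ee_pos: [0.6492, 0.0389, 0.2834]
eef_rot: [0.002, 1.0, -0.001, 0.0]
ft_force: [-0.6, 0.1, -0.4]
width: 0.0004
grip_force: 0.0
```

```bash
python3 plan.py 3; python3 nuts.py
```

```text
t 7.5833 [0.6492 0.0389 0.2834] toolx [-1.      0.0041 -0.0008] [-0.6176  0.0596 -0.351 ] 0.0003914409863331078
start [ 0.4342 -0.0483] d cm tool xy from here [21.505  -8.7158]
arc rows cm:
 [[-0.99  2.93]
 [-0.94  1.26]
 [-1.42  0.86]
 [-1.    0.44]
 [-1.05  0.23]
 [-1.22 -0.13]
 [-1.24 -0.59]
 [-1.03 -1.09]
 [-0.65 -1.18]
 [-0.33 -1.22]
 [ 0.12 -1.4 ]
 [ 0.41 -0.44]]
end [ 0.5275 -0.0515]
1 n 73 best [np.float64(3.1)] max (np.float64(1.0), np.float64(3.1))
2 n 47 best [np.float64(0.15)] max (np.float64(1.0), np.float64(0.14999999999999997))
3 n 46 best [] max (np.float64(0.16666666666666666), np.float64(1.8499999999999999))
4 n 73 best [np.float64(0.15)] max (np.float64(1.0), np.float64(0.14999999999999997))
```

Nut 1 is tight at about 3.1 rad. Next is nut 3.

Emit:
arm_command(moves=[3.1,-1.2,0,0,3.1,-1.2,0,0,3.1,-1.2,0,0,3.1,-1.2,0,0,3.1,-1.3,0,0,3.0,-1.3,0,0,3.0,-1.3,0,0,0,0,2.5,0,0,0,2.5,0,0,0,2.5,0,0,0,2.5,0,0,0,1.5,0])

```text
time: 8.63
ee_pos: [0.4313, -0.0441, 0.1661]
eef_rot: [-0.001, 1.0, 0.0, -0.001]
ft_force: [0.3, -0.4, -0.2]
width: 0.0002
grip_force: 0.0
```

Emit:
arm_command(moves=[0,0,1.5,0,0,0,1.5,0,0,0,1.0,0,0,0,0.6,0,0,0,0,0,0,0,0,0])

```text
time: 9.13
ee_pos: [0.4329, -0.0451, 0.1228]
eef_rot: [-0.0, 1.0, 0.0, 0.0]
ft_force: [0.5, -0.0, 0.2]
width: 0.0004
grip_force: 0.0
```

```bash
python3 plan.py 3|head -2; python3 nuts.py
```

```text
t 9.1333 [ 0.4329 -0.0451  0.1228] toolx [-1.     -0.0006 -0.0002] [ 0.487  -0.012   0.2132] 0.0004451892474665044
start [ 0.4342 -0.0483] d cm tool xy from here [-0.1218 -0.3212]
1 n 0 best None max None
2 n 0 best None max None
3 n 0 best None max None
4 n 0 best None max None
```

Emit:
arm_command(moves=[-1.1,1.1,0,0,0,1.5,0,0,-0.9,1.3,0,0,-1.4,0.9,0,0,-1.0,0.4,0,0,-1.1,0.2,0,0,-1.2,-0.1,0,0,-1.2,-0.6,0,0,-1.0,-1.1,0,0,-0.7,-1.2,0,0,-0.3,-1.2,0,0,0.1,-1.4,0,0])

```text
time: 10.18
ee_pos: [0.5318, -0.0448, 0.1223]
eef_rot: [-0.002, 1.0, 0.001, -0.0]
ft_force: [0.1, 6.1, -0.9]
width: 0.0004
grip_force: 2.5
```

Emit:
arm_command(moves=[0.4,-0.4,0,0,0.3,-0.3,0,0,0.3,-0.3,0,0,0,0,0,0])

```text
time: 10.52
ee_pos: [0.5278, -0.0473, 0.1241]
eef_rot: [-0.004, 1.0, 0.005, 0.007]
ft_force: [26.8, 26.9, -14.7]
width: 0.0007
grip_force: 18.4
```

Emit:
arm_command(moves=[-0.8,0.8,0,0,-0.4,0.4,-2,0,0,0,-4,0,0,0,-4,0,-3,1.5,-4,0,-4,2,-2,0,-3.5,2,0,0,0,0,0,0,0,0,0,0])

```text
time: 11.27
ee_pos: [0.6272, 0.0061, 0.2697]
eef_rot: [-0.002, 1.0, -0.001, -0.001]
ft_force: [-1.1, -0.4, 0.5]
width: 0.0007
grip_force: 0.0
```

```bash
python3 plan.py 4; python3 nuts.py
```

```text
t 11.2667 [0.6272 0.0061 0.2697] toolx [-1.     -0.0036  0.0021] [-1.0813 -0.3712  0.5413] 0.0007084277927857147
start [ 0.6306 -0.0846] d cm tool xy from here [-0.3388 -9.0689]
arc rows cm:
 [[ 2.69  0.81]
 [ 1.21  0.72]
 [ 0.94  1.2 ]
 [ 0.57  1.12]
 [ 0.23  1.28]
 [-0.25  1.41]
 [-0.81  1.32]
 [-1.31  0.98]
 [-1.17  0.51]
 [-0.99  0.29]
 [-1.19 -0.02]
 [-0.44 -0.41]]
end [0.6359 0.0076]
1 n 73 best [np.float64(3.05), np.float64(3.1)] max (np.float64(1.0), np.float64(3.1))
2 n 58 best [np.float64(0.2)] max (np.float64(1.0), np.float64(0.19999999999999996))
3 n 56 best [] max (np.float64(0.8333333333333334), np.float64(2.9))
4 n 73 best [] max (np.float64(0.9166666666666666), np.float64(0.09999999999999998))
```

Run:
```python
from h import *
from plan import C,yaw
i=r.camera_info("wrist"); im=np.ascontiguousarray(r.camera("wrist")[:,:,::-1])
a=yaw+np.pi/4+np.pi; ax=C+.095*np.array([np.cos(a),np.sin(a)])
for ph,c in((2.88,(0,0,255)),(3.14,(0,255,0))):
    b=a-np.pi/2-ph
    P=np.array([[*ax,.166],[*(ax+.06*np.array([np.cos(b),np.sin(b)])),.163]]); u,v=proj(i,P)
    cv2.line(im,(int(u[0]),int(v[0])),(int(u[1]),int(v[1])),c,1)
cv2.imwrite("pics/n7.png",im)
```

```text
(no output)
```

View pics/n7.png

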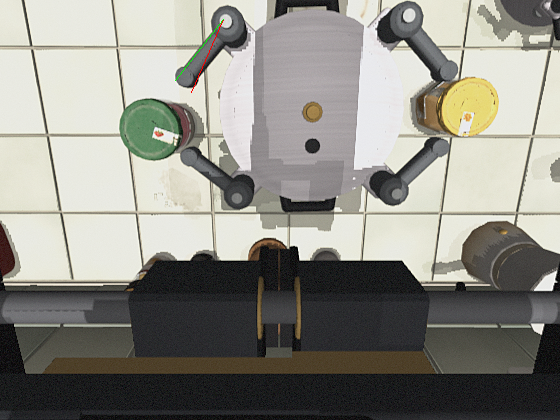

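Wrist view: nut 3's lever, hub (228,20) to end (187,77), lies along the 3.14 line, so it is tight. Both jars are standing. Next is nut 4.

Emit:
arm_command(moves=[-0.1,-3,0,0,-0.1,-3,0,0,-0.1,-3,0,0,0,0,2.5,0,0,0,2.5,0,0,0,2.5,0,0,0,2.5,0,0,0,1.5,0,0,0,1.5,0,0,0,0.7,0,0,0,0.5,0,0,0,0,0])

```text
time: 12.37
ee_pos: [0.6284, -0.0867, 0.1295]
eef_rot: [0.0, 1.0, 0.0, 0.0]
ft_force: [-0.7, -0.4, 0.9]
width: 0.0003
grip_force: 0.0
```

Emit:
arm_command(moves=[0,0,0.2,0,0,0,0,0])

```text
time: 12.53
ee_pos: [0.6292, -0.0866, 0.1282]
eef_rot: [0.0, 1.0, 0.0, 0.001]
ft_force: [0.4, 0.1, -0.1]
width: 0.0006
grip_force: 0.0
```

```bash
python3 plan.py 4|head -2
```

```text
t 12.5333 [ 0.6292 -0.0866  0.1282] toolx [-1.      0.0001 -0.0013] [ 0.3705  0.0589 -0.0869] 0.0005966913875564108
start [ 0.6306 -0.0846] d cm tool xy from here [-0.1393  0.1962]
```

Emit:
arm_command(moves=[0,0,0.7,0,1.1,1.0,0,0,1.4,0,0,0,1.2,0.7,0,0,0.9,1.2,0,0,0.6,1.1,0,0,0.2,1.3,0,0,-0.2,1.4,0,0,-0.8,1.3,0,0,-1.3,1.0,0,0,-1.2,0.5,0,0,-1.0,0.3,0,0])

```text
time: 13.53
ee_pos: [0.6191, 0.012, 0.1196]
eef_rot: [-0.0, 1.0, -0.0, -0.002]
ft_force: [-4.9, -1.5, 0.7]
width: 0.0002
grip_force: 2.3
```

Emit:
arm_command(moves=[-1.2,0,0,0,-0.4,-0.4,0,0,-0.3,-0.3,0,0,-0.2,-0.2,0,0,0,0,0,0])

```text
time: 13.95
ee_pos: [0.6377, 0.0066, 0.1185]
eef_rot: [-0.001, 1.0, 0.002, -0.004]
ft_force: [-10.7, 10.5, 0.1]
width: 0.0004
grip_force: 7.8
```

Emit:
arm_command(moves=[0.6,0.6,0,0,0.5,0.5,-2,0,0,0,-4,0,0,0,-4,0,-1,0.5,-4,0,-1,0.5,-2,0,0,0,0,0,0,0,0,0])

```text
time: 14.62
ee_pos: [0.6507, 0.0235, 0.2816]
eef_rot: [-0.0, 1.0, 0.0, 0.001]
ft_force: [-0.2, -0.5, -1.5]
width: 0.0004
grip_force: 0.0
```

```bash
python3 plan.py 2; python3 nuts.py
```

```text
t 14.6167 [0.6507 0.0235 0.2816] toolx [-1.     -0.0001 -0.0029] [-0.2305 -0.46   -1.4686] 0.000444167991411145
start [0.4734 0.149 ] d cm tool xy from here [17.7291 12.5531]
arc rows cm:
 [[-2.69 -0.81]
 [-1.21 -0.72]
 [-0.94 -1.2 ]
 [-0.57 -1.12]
 [-0.23 -1.28]
 [ 0.25 -1.41]
 [ 0.81 -1.32]
 [ 1.31 -0.98]
 [ 1.17 -0.51]
 [ 0.99 -0.29]
 [ 1.19  0.02]
 [ 0.44  0.41]]
end [0.4681 0.0568]
1 n 73 best [np.float64(3.05), np.float64(3.1)] max (np.float64(1.0), np.float64(3.1))
2 n 46 best [np.float64(0.2)] max (np.float64(1.0), np.float64(0.19999999999999996))
3 n 44 best [] max (np.float64(0.8333333333333334), np.float64(2.9))
4 n 73 best [np.float64(3.0), np.float64(3.05), np.float64(3.1), np.float64(3.15), np.float64(3.2)] max (np.float64(1.0), np.float64(3.1999999999999997))
```

Nut 4 is tight. The last one is nut 2.

Emit:
arm_command(moves=[3.0,2.1,0,0,3.0,2.1,0,0,3.0,2.1,0,0,3.0,2.1,0,0,3.0,2.1,0,0,2.7,2.1,0,0,0,0,2.5,0,0,0,2.5,0,0,0,2.5,0,0,0,2.5,0,0,0,1.5,0,0,0,1.5,0])

```text
time: 15.67
ee_pos: [0.4712, 0.1486, 0.1478]
eef_rot: [0.0, 1.0, -0.001, -0.001]
ft_force: [-0.1, 0.5, 0.9]
width: 0.0006
grip_force: 0.0
```

Emit:
arm_command(moves=[0,0,1.5,0,0,0,1.0,0,0,0,0.5,0,0,0,0,0,0,0,0,0])

```text
time: 16.08
ee_pos: [0.4728, 0.1494, 0.1205]
eef_rot: [0.0, 1.0, -0.0, -0.0]
ft_force: [-1.0, -0.5, 0.6]
width: 0.0002
grip_force: 0.0
```

```bash
python3 plan.py 2|head -2
```

```text
t 16.0833 [0.4728 0.1494 0.1205] toolx [-1.      0.0001  0.0001] [-0.9663 -0.4532  0.6102] 0.00018814514047797698
start [0.4734 0.149 ] d cm tool xy from here [-0.0603 -0.0425]
```

Emit:
arm_command(moves=[-1.3,-0.8,0,0,-1.4,0,0,0,-1.2,-0.7,0,0,-0.9,-1.2,0,0,-0.6,-1.1,0,0,-0.2,-1.3,0,0,0.2,-1.4,0,0,0.8,-1.3,0,0,1.3,-1.0,0,0,1.2,-0.5,0,0,1.0,-0.3,0,0,1.2,0,0,0])

```text
time: 17.08
ee_pos: [0.473, 0.0532, 0.1217]
eef_rot: [0.0, 1.0, 0.0, 0.002]
ft_force: [4.7, -0.1, -0.1]
width: 0.0007
grip_force: 1.7
```

Emit:
arm_command(moves=[0.4,0.4,0,0,0.3,0.3,0,0,0.2,0.2,0,0,0,0,0,0])

```text
time: 17.42
ee_pos: [0.4691, 0.0569, 0.1223]
eef_rot: [0.002, 1.0, -0.003, 0.006]
ft_force: [26.5, -21.5, -10.3]
width: 0.0006
grip_force: 15.6
```

Stop reached. I'll back off, rise and check all four from above.

Emit:
arm_command(moves=[-0.8,-0.8,0,0,-0.4,-0.4,-2,0,0,0,-4,0,0,0,-4,0,-4,0,-4,0,-4,0,-3,0,-4,0,0,0,-4,0,0,0,-2,0,0,0,0,0,0,0,0,0,0,0])

```text
time: 18.33
ee_pos: [0.6378, 0.0507, 0.2739]
eef_rot: [-0.0, 1.0, -0.001, -0.001]
ft_force: [-0.0, -0.6, 0.3]
width: 0.0008
grip_force: 0.0
```

```bash
python3 nuts.py
python3 - <<'E'
from h import *
print(r.read_state()["ee_pos"])
cv2.imwrite("pics/n8.png",r.camera("wrist")[:,:,::-1])
E
```

```text
1 n 73 best [np.float64(3.1)] max (np.float64(1.0), np.float64(3.1))
2 n 54 best [] max (np.float64(0.18181818181818182), np.float64(2.35))
3 n 51 best [] max (np.float64(0.8333333333333334), np.float64(2.85))
4 n 73 best [np.float64(2.9), np.float64(2.95), np.float64(3.0), np.float64(3.05), np.float64(3.1), np.float64(3.15)] max (np.float64(1.0), np.float64(3.15))
[0.63722736 0.0506447  0.27459539]
```

View pics/n8.png

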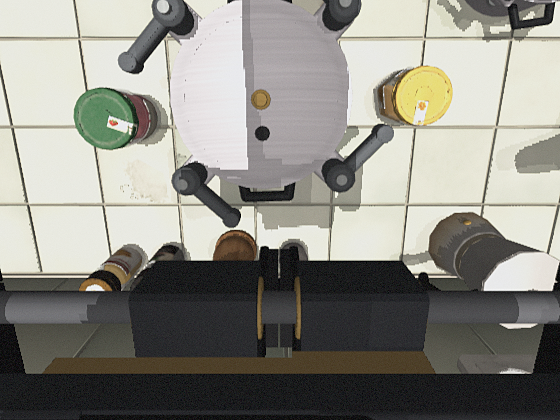

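In the wrist picture, the levers of nuts 1 (341,178), 3 (170,10) and 4 (186,180) lie at their stops. Nut 2's lever (342,8) points out of the frame, consistent with its stop, and it stopped firmly at the predicted end position. Both jars are standing at (105,118) and (423,96). I'll hand the job in.

```bash
python3 -c "
from bench import r
print(r.close_job())"
```

```text
the job is handed in; nothing more can be done
None
```

I turned all four lever nuts to their stops in cross order (1, 3, 4, 2), left both jars standing where they were, and handed the job in at about 18 s; nut 2's final angle was out of view, so I judged it from the firm stop at the expected position, and I did not measure the lid's final height or tilt.

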